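# Push the used dish through the return hatch

### The job

Clear the used red dish away through the dish return hatch: without picking it up, push it across the steel shelf until it is in line with the yellow flap, then push it on so that its front swings the flap open and it slides through and down into the grey return bin behind. Draw your hand back so that the flap drops fully shut. Leave the white cup on the shelf and everything else on the table where it stands.

Things in the scene. Friction and masses are not known exactly. Their poses are not given: they have to be found in the camera images.
- hatch: Dish return hatch, a steel unit fixed to the table; place and heading vary. Origin at table level under the middle of the flap; +x: the way dishes are pushed, z up. In its frame (mm): smooth flat shelf, top at z = 70, x = -200 (edge nearest the robot) to +6, y = -150 to +150, no rim at front or sides. Panel across it at x = -6 to +6, z = 70 to 140 (hinge rod and lugs on its top reach 147).
- hatch_opening (a point): Middle of the only opening in the panel, at hatch (0, 0, 100) mm: 108 mm wide along hatch y, 60 mm high (hatch z = 70 to 130), filled by the yellow flap. Two guide strips 20 mm high flare on the shelf from the opening's sides to y = +-78 mm at x = -34 mm.
- hatch_bin (a point): Middle of the grey return bin's floor, at hatch (150, 0, 8) mm. Behind the panel a smooth chute slopes down about 38 degrees from hatch x = 6, z = 70 to x = 85, z = 8 mm; the flat bin floor follows to x = 220. Walls 100 mm high from the table, inside faces at hatch y = +-66 and x = 220 mm; chute and bin are open at the top.
- flap (a joint): Yellow gravity flap that fills the opening, 102 wide, 54 high, 4 thick, 70 g, hung freely from a hinge along hatch y at hatch x = 0, z = 129 mm. 0 = hanging shut (upright), positive = lower edge swung away to hatch +x, up to 1.45 rad; it cannot swing towards the shelf. No spring: it falls shut by its weight when nothing is in its way, in well under a second.
- flap_edge (a point): Middle of the flap's lower edge (55 mm below the hinge; 4 mm above the shelf when shut).
- dish_center (a point): Centre of the used dish, 16 mm above its underside: red plastic, open-topped, rectangular, 105 mm along its x, 76 along its y, 32 high, walls 4, 110 to 225 g; a mustard stain and a wooden fork fixed inside. It starts on the shelf left or right of the opening (hatch |y| about 80 to 105 mm), its x within 0.35 rad of hatch +x.
- cup: White ceramic cup, 54 mm across, 50 mm high, origin at the centre of its underside; it stands on the shelf on the other side from the dish and is to be left alone.
- ketchup: Red squeeze bottle on the table to the robot's right, 58 mm across, 180 mm high; origin at underside. Bystander.
- mustard: Yellow squeeze bottle on the table to the right, 58 mm across, 170 mm high; origin at underside. Bystander.
- mug: Blue mug on the table to the far left of the hatch, 76 mm across, 90 mm high; origin at underside. Bystander.
- bowl: White bowl on the table to the left, 110 mm across, 50 mm high; origin at underside. Bystander.
- spatula: Spatula lying on the table to the left; bystander.
- pickles: Green glass jar on the table to the right, 72 mm across, 110 mm high; origin at underside. Bystander.
- dish: The same dish, origin at the centre of its underside, x along its long side, z up. It slides easily on shelf and chute (friction about 0.25). Once its middle is well past the shelf's end (hatch x = 6 mm) it tips and slides down the chute by itself, so the pushing finger can stay in front of the panel.

How it is judged:
By the outcome, as a careful person would: the job done as asked, in the order asked, and still so for the second after the job is handed in, with the robot touching nothing.
It also fails if it takes over 54 s, if anything falls off the work surface, if the arm or the gripper's body presses on something with over 40 N, if the wrist force passes 120 N, or if a joint passes its speed limit or range.

### The arm

A 6-joint arm with a two-finger parallel gripper is mounted at the origin on the work surface. World frame = base frame: x ahead of the robot, y to its left, z up, the work surface at z = 0. Lengths are in mm, angles in rad, forces in N, time in s.
With the tool pointing down it reaches from about 375 to 975 mm from the base axis. Payload 3.8 kg.
Tool frame: the origin (TCP) lies on the centre line of the jaws, within the pads' length; the fingertips stand 19 mm ahead of it and the grasp point (between the pads) is the TCP; z points along the fingers, y is the line along which they close (so a half turn about z gives the same grasp; the last joint's range is limited). The gripper opens to 85 mm and grips with 20 to 120 N. Pads are 22 mm wide; open, the fingers measure 114 mm over their backs; the gripper's body (76 mm by 85 mm) begins 54 mm behind the grasp point. The pads swing forward as they close: fully open they stand 13 mm farther back than shut.
Start: joints at [-1.374, 0.264, 1.604, -0, 1.274, -0.037], TCP at [156.376, -656.631, 250.28] pointing down, gripper open.
Joint ranges: [-2.63, 2.63], [-0.94, 2.18], [0.31, 2.57], [-1.31, 4.45], [0, 2.66], [-2.55, 2.55]. Speed limits (rad/s): [2.57, 2.57, 3.14, 3.14, 3.14, 3.14].

### API

Orientations are given as a unit quaternion [w, x, y, z].
In Python, from bench import env, optics gives the robot as it stands.
- The arm moves only by the tool drive_tool, never from a script. Its argument "motion" is one flat list of numbers, 7 for each row, row after row: the closure, from -1 (fully open) to 1 (shut), so that 0 is half open, then the shift along the world's x, y, z in cm, then the turn, a rotation vector about the world's x, y, z in degrees. In form: [claw, tx, ty, tz, wx, wy, wz, claw, tx, ty, tz, wx, wy, wz, ...]. A call has 1 to 5 rows; each row shifts and turns the commanded pose from where the row before left it; what a row does not reach is not made up. A row lasts 1/12 s, in which the tool goes at most 41.7 mm and 7.16 degrees, less where a joint would pass 70% of its speed; a pose out of reach is approached as far as the arm can. A call is refused whole if a number of a shift passes 4.17 or a number of a turn 7.16, either way. A call with a gripper value outside its range is refused whole. The fingers move at their own pace and stop on an object; the grip force is fixed at half the most. Time passes only in rows, so rows that do not move let the fingers close. It gives the time, the measured TCP pose, the force, the opening and the grip force at its end, in the units of the state.
- env.get_obs(): the state, without advancing time (a new reading comes with each control period).
- optics.capture(name): name is "side" or "top"; returns the picture (420x560x3 uint8, red, green, blue); there is no depth.
- optics.camera_params(name): a dict with "vfov" (degrees; the focal length in pixels is half the picture's height over the tangent of half this angle, whatever the lens; pixels are square), "cx", "cy" (the principal point, pixels), "camera_from_world" (4x4, takes a point from world to camera coordinates). Camera axes: x right, y up, looking along -z (the intrinsics and any distortion apply to the point x, -y, -z); pixel columns grow to the right and rows downward; lengths in mm; the calibration is good to about 2 mm. A picture is of the moment at which its call begins. camera_params takes no time and is no camera call.
- env.finish_job(): hands the job in; it is judged then, once.
The state is a dict: "clock": time; "joint_pos": joint angles; "dq": joint speeds; "tau": joint torques, N m; "tcp_pos": TCP position; "eef_rot": TCP orientation; "force": force on the tool from outside, world axes, zero at the start; "moment": the same for the moment, N m; "finger_gap": opening from 0.0 (shut) to 1.0 (fully open); "finger_force": force on a finger pad.
Only numpy, scipy, OpenCV 4.12 (cv2) and the standard library are available. Lean on these libraries where they do the work, as an engineer would, in place of code of your own. Each camera call takes 0.05 s, during which the arm holds its last target. There are 200 camera calls.

## Working session

There is one attempt and no reset: what is moved stays moved. The work goes in short steps, Python scripts to look and compute and a tool call to move; the robot and the scene stay as the last step left them, time stands still between calls to the robot, and variables do not carry over. Pictures are saved under pics/ and viewed, at most 10 in all, crops included, and the job is handed in when it is done.

Besides the shell and the picture viewer there is one more tool, called as a command line: name --argument value ..., lists and objects as JSON in quotes. drive_tool: Moves the arm, as the interface text tells. Its arguments: {"type":"object","properties":{"motion":{"type":"array","items":{"type":"number"}}},"required":["motion"]}

```bash
mkdir -p pics; ls; python3 - <<'E'
from bench import env, optics
import cv2
for n in("top","side"):
    im=optics.capture(n); cv2.imwrite(f"pics/{n}0.png",im[:,:,::-1])
    p=optics.camera_params(n); print(n,p)
print(env.get_obs())
E
```

```text
pics
top {'vfov': 45.91774992972345, 'cx': 282.9450920471345, 'cy': 207.48039327411738, 'camera_from_world': array([[-1.04003366e-02, -9.99904627e-01, -9.08683643e-03,
        -1.71196993e+01],
       [ 9.98651172e-01, -1.08487307e-02,  5.07753969e-02,
        -6.03992140e+02],
       [-5.08691349e-02, -8.54649864e-03,  9.98668758e-01,
        -1.37541474e+03],
       [ 0.00000000e+00,  0.00000000e+00,  0.00000000e+00,
         1.00000000e+00]])}
side {'vfov': 51.77719175136244, 'cx': 278.34712146746045, 'cy': 206.42281592631363, 'camera_from_world': array([[-9.75867214e-01, -2.18227719e-01,  7.73586069e-03,
         5.79134682e+02],
       [ 1.63118649e-01, -7.04963662e-01,  6.90230789e-01,
        -1.94875100e+02],
       [-1.45173990e-01,  6.74835460e-01,  7.23547936e-01,
        -1.37733843e+03],
       [ 0.00000000e+00,  0.00000000e+00,  0.00000000e+00,
         1.00000000e+00]])}
{'clock': 0.1, 'joint_pos': array([-1.37389191e+00,  2.64673307e-01,  1.60527783e+00,  3.19133094e-05,
        1.27366984e+00, -3.68961289e-02]), 'dq': array([ 0.00036504, -0.00295717, -0.002192  ,  0.00101201,  0.00061176,
        0.00125269]), 'tau': array([ 4.42348221e-05, -5.16706717e+01, -3.68589628e+01, -1.36380522e-04,
        6.26183653e-03,  2.17698977e-05]), 'tcp_pos': array([ 156.26865358, -656.01425236,  249.06768896]), 'eef_rot': array([-1.01213555e-03,  9.93174977e-01,  1.16629487e-01, -6.58465869e-05]), 'force': array([-0.74238464, -0.09398291, -1.04096513]), 'moment': array([-0.05843901,  0.05318113,  0.00807292]), 'finger_force': 0.0, 'finger_gap': 0.9992176376480377}
```

View pics/top0.png

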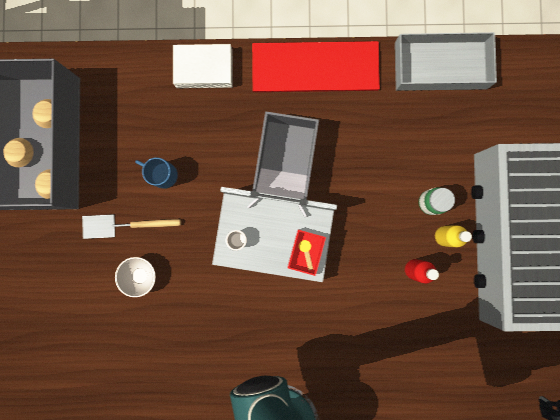

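View pics/side0.png

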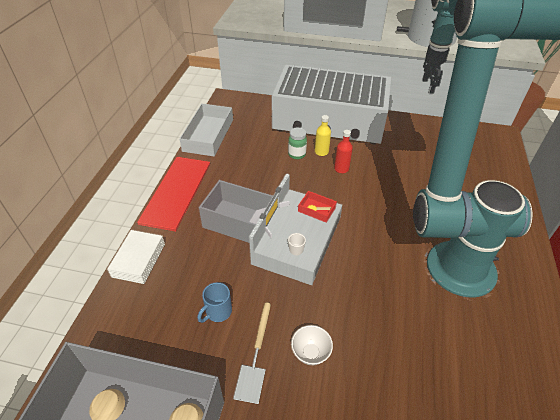

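The top view shows the shelf with corners near (213,265), (323,281) and (336,205), the red dish at (307,252), the cup at (236,240) and the bin behind at (287,155). The side view agrees. The flap is shut.

```bash
cat > h.py <<'E'
from bench import env, optics
import numpy as np, cv2
def ray(n,uv,z):
    p=optics.camera_params(n); f=210/np.tan(np.radians(p["vfov"])/2)
    T=p["camera_from_world"]; R=T[:3,:3]; c=-R.T@T[:3,3]
    d=R.T@np.array([(uv[0]-p["cx"])/f,-(uv[1]-p["cy"])/f,-1.])
    return (c+d*(z-c[2])/d[2])[:2]
def proj(n,X):
    p=optics.camera_params(n); f=210/np.tan(np.radians(p["vfov"])/2)
    x=p["camera_from_world"]@np.r_[X,1]; return p["cx"]+f*x[0]/-x[2], p["cy"]-f*x[1]/-x[2]
def red(im,box):
    m=np.zeros(im.shape[:2],np.uint8); x0,y0,x1,y1=box
    a=im.astype(int); k=(a[...,0]>110)&(a[...,1]<90)&(a[...,2]<90)
    m[y0:y1,x0:x1]=k[y0:y1,x0:x1]*255
    return m
def dish(n="top",box=(215,190,345,290),z=102):
    im=optics.capture(n); m=red(im,box); c=max(cv2.findContours(m,0,1)[0],key=cv2.contourArea)
    b=cv2.boxPoints(cv2.minAreaRect(c)); P=np.array([ray(n,q,z) for q in b])
    e=P[1]-P[0],P[2]-P[1]; L=max(e,key=np.linalg.norm); L=L*np.sign(L[0])
    return P.mean(0),np.arctan2(L[1],L[0]),[np.linalg.norm(k) for k in e],im
E
python3 - <<'E'
from h import *
c,a,s,im=dish(); print("dish",c,a,s)
print("side dish",dish("side",(290,185,345,225))[:3])
g=im.astype(int); m=((g.min(2)>105)&(g.max(2)-g.min(2)<30)).astype(np.uint8)*255
m[:186]=0;m[290:]=0;m[:,:205]=0;m[:,345:]=0
m|=red(im,(215,190,345,290))
m=cv2.morphologyEx(m,3,np.ones((3,3)))
k=max(cv2.findContours(m,0,1)[0],key=cv2.contourArea)
print(cv2.approxPolyDP(cv2.convexHull(k),3,True).reshape(-1,2))
x=cv2.resize(im[100:300,190:350],None,fx=4,fy=4,interpolation=2)[:600] if 0 else cv2.resize(im[180:290,200:345],None,fx=5,fy=5,interpolation=2)
cv2.imwrite("pics/crop.png",x[:,:,::-1])
E
```

```text
dish [481.72267265 -84.48093243] -0.27825633378130155 [np.float64(104.2555672733993), np.float64(74.87099374024264)]
side dish (array([481.13621631, -78.16602953]), np.float64(0.22815201650652972), [np.float64(185.86909998231272), np.float64(179.64288444008704)])
[[336 205]
 [344 286]
 [251 288]
 [212 264]
 [221 187]
 [307 186]]
```

View pics/crop.png

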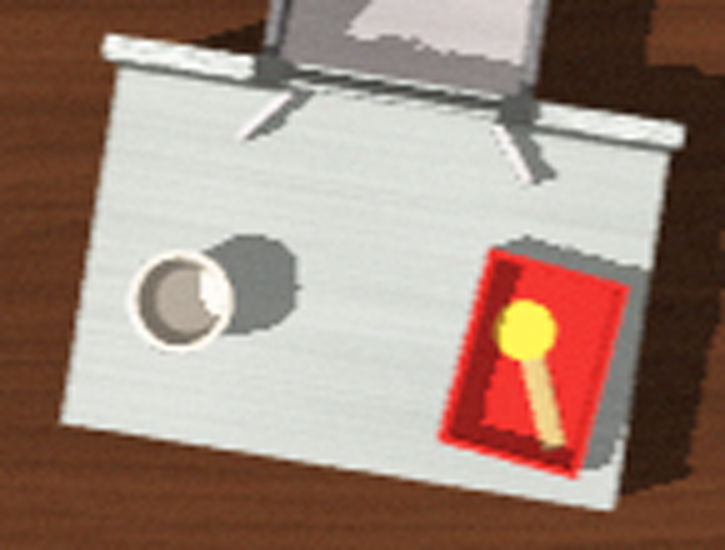

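The crop shows the shelf's front corners at crop (62,424) and (614,510), the panel's top ends at about (104,47) and (685,137), and the dish on the right. The cup rim is at about (182,300).

```bash
python3 - <<'E'
from h import *
q=lambda x,y:(200+x/5-.4,180+y/5-.4)
FL=ray("top",q(62,424),70);FR=ray("top",q(614,510),70)
PL=ray("top",q(103,47),140);PR=ray("top",q(685,137),140)
BL=ray("top",q(118,68),70)
print(FL,FR,np.linalg.norm(FL-FR),PL,PR,np.linalg.norm(PL-PR))
for A,B in((FL,FR),(PL,PR)):
    d=A-B; print("heading",np.arctan2(d[1],d[0])-np.pi/2)
d=(PL-PR)+(FL-FR);th=np.arctan2(d[1],d[0])-np.pi/2
R=np.array([[np.cos(th),-np.sin(th)],[np.sin(th),np.cos(th)]])
mf=(FL+FR)/2;mp=(PL+PR)/2
print("front->panel",R.T@(mp-mf))
O=((mf+R@[200,0])+mp)/2
print("O",O,"th",th)
c,a,s,_=dish()
print("dish hatch",R.T@(c-O),a-th)
cup=ray("top",q(182,300),120); print("cup",R.T@(cup-O))
for X in([0,54,147],[0,-54,147],[-34,78,90],[-34,-78,90],[-200,150,70]):
    w=np.r_[O+R@X[:2],X[2]];u=np.array(proj("top",w)); print(X,(u-[200,180]+.4)*5)
E
```

```text
[450.17062203 167.89985878] [ 401.50718768 -127.389944  ] 299.2727810288371 [646.55940704 135.60153544] [ 597.16255356 -161.49395001] 301.1739972361969
heading -0.16333084124881414
heading -0.16475873402426866
front->panel [198.81252455  -0.74261449]
O [622.50738578 -12.67684969] th -0.16404704823102412
dish hatch [-127.28227955  -93.81869971] -0.11420948793452673
cup [-122.59589956   91.78673934]
[0, 54, 147] [287.7601689   73.54700004]
[0, -54, 147] [497.63677183 105.84646734]
[-34, 78, 90] [239.75012167 138.06414371]
[-34, -78, 90] [530.1533985 182.8993437]
[-200, 150, 70] [ 61.8689536  424.90239866]
```

drive_tool --motion '[0,1.56,2.43,0,0,0,3.36,0,1.56,2.43,0,0,0,3.36,0,1.56,2.43,0,0,0,3.36,0,1.56,2.43,0,0,0,3.36,0,1.56,2.43,0,0,0,3.36]'

```text
clock: 0.67
tcp_pos: [234.8, -533.9, 250.1]
eef_rot: [-0.0, 0.965, 0.262, 0.0]
force: [0.9, -0.7, -0.1]
finger_gap: 0.506
finger_force: 0.0
```

drive_tool --motion '[0,1.56,2.43,0,0,0,3.36,0,1.56,2.43,0,0,0,3.36,0,1.56,2.43,0,0,0,3.36,0,1.56,2.43,0,0,0,3.36,0,1.56,2.43,0,0,0,3.36]'

```text
clock: 1.08
tcp_pos: [312.9, -412.3, 250.3]
eef_rot: [0.0, 0.917, 0.4, 0.0]
force: [0.2, 0.2, 0.4]
finger_gap: 0.502
finger_force: 0.0
```

drive_tool --motion '[0,1.56,2.43,0,0,0,3.36,0,1.56,2.43,0,0,0,3.36,0,1.56,2.43,0,0,0,3.36,0,1.56,2.43,0,0,0,3.36,0,1.56,2.43,0,0,0,3.36]'

```text
clock: 1.5
tcp_pos: [390.9, -290.8, 250.4]
eef_rot: [0.0, 0.848, 0.53, 0.0]
force: [0.3, -0.3, -0.1]
finger_gap: 0.499
finger_force: 0.0
```

drive_tool --motion '[0,1.56,2.43,0,0,0,3.36,0,1.56,2.43,0,0,0,3.36,0,1.56,2.43,0,0,0,3.36,0,1.56,2.43,0,0,0,3.36,0,1.56,2.43,0,0,0,3.36]'

```text
clock: 1.92
tcp_pos: [468.9, -169.3, 250.4]
eef_rot: [0.0, 0.762, 0.648, 0.0]
force: [0.3, -1.4, 0.5]
finger_gap: 0.502
finger_force: 0.0
```

drive_tool --motion '[0,0,0,-3,0,0,0,0,0,0,-3,0,0,0,0,0,0,-3,0,0,0,0,0,0,-3,0,0,0,0,0,0,-3,0,0,0]'

```text
clock: 2.33
tcp_pos: [468.4, -170.4, 99.2]
eef_rot: [0.0, 0.763, 0.647, 0.0]
force: [0.9, 0.8, 0.1]
finger_gap: 0.499
finger_force: 0.0
```

```bash
python3 - <<'E'
from h import *
im=optics.capture("side"); cv2.imwrite("pics/s1.png",cv2.resize(im[150:300,180:400],None,fx=3,fy=3)[:,:,::-1])
print(env.get_obs()["tcp_pos"])
E
```

```text
[ 463.94897356 -168.61793263   92.95624001]
```

View pics/s1.png

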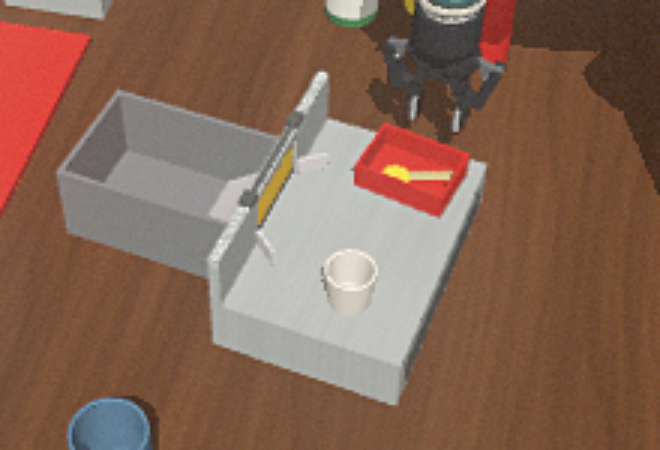

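The gripper is half open beside the dish, to its right. Its fingertips are at about (415,115) and (457,125), level with the dish and clear of it. The TCP reading shifted after the move, so I'll let it settle.

drive_tool --motion '[0,0,0,0,0,0,0,0,0,0,0,0,0,0]'

```text
clock: 2.55
tcp_pos: [468.5, -170.7, 100.8]
eef_rot: [-0.0, 0.763, 0.647, -0.0]
force: [1.2, -0.2, -0.4]
finger_gap: 0.502
finger_force: 0.0
```

drive_tool --motion '[0,0.245,1.48,0,0,0,0,0,0.163,0.987,0,0,0,0,0,0.163,0.987,0,0,0,0,0,0.163,0.987,0,0,0,0,0,0.163,0.987,0,0,0,0]'

```text
clock: 2.97
tcp_pos: [478.3, -115.8, 101.6]
eef_rot: [0.001, 0.763, 0.647, 0.001]
force: [0.0, 0.4, 0.0]
finger_gap: 0.494
finger_force: 0.2
```

drive_tool --motion '[0,0.163,0.987,0,0,0,0,0,0.163,0.987,0,0,0,0,0,0.163,0.987,0,0,0,0,0,0.163,0.987,0,0,0,0,0,0.163,0.987,0,0,0,0]'

```text
clock: 3.38
tcp_pos: [485.5, -65.9, 100.2]
eef_rot: [-0.0, 0.763, 0.647, -0.0]
force: [-0.1, -1.1, 0.1]
finger_gap: 0.498
finger_force: 0.3
```

drive_tool --motion '[0,0.163,0.987,0,0,0,0,0,0.098,0.592,0,0,0,0,0,0.049,0.296,0,0,0,0,0,0,0,0,0,0,0]'

```text
clock: 3.72
tcp_pos: [488.6, -47.5, 100.2]
eef_rot: [-0.0, 0.762, 0.647, -0.0]
force: [0.9, 0.5, 0.2]
finger_gap: 0.497
finger_force: 0.0
```

```bash
cat >> h.py <<'E'
O=np.array([622.5,-12.7]);th=-.164
R=np.array([[np.cos(th),-np.sin(th)],[np.sin(th),np.cos(th)]])
def report(pic=None):
    c,a,s,im=dish(); t=env.get_obs()["tcp_pos"]
    print("dish",R.T@(c-O),a-th,s,"tcp",R.T@(t[:2]-O),t[2])
    if pic: cv2.imwrite(f"pics/{pic}.png",cv2.resize(im[100:300,190:350],None,fx=3,fy=3)[:,:,::-1])
E
python3 -c "
from h import *
report('t1')"
```

```text
dish [-219.45695151  -64.62275579] -1.3595903704378547 [np.float64(105.4265158983637), np.float64(22.983588889766523)] tcp [-126.35327736  -56.6181885 ] 100.18836514312459
```

View pics/t1.png

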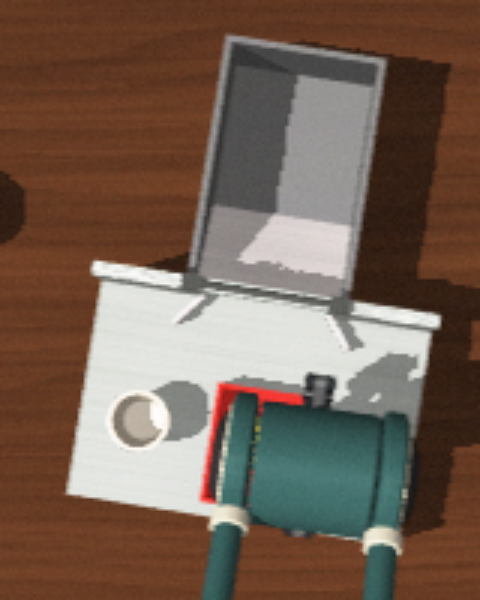

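The arm hides most of the dish. The dish's left edge is visible from crop (220,383) to (202,500).

```bash
python3 -c "
from h import *
for u in((219,382),(201,501)): print(R.T@(ray('top',(190+u[0]/3-.3,100+u[1]/3-.3),102)-O))"
```

```text
[-79.85507772  29.47075924]
[-184.67872783   28.91135191]
```

drive_tool --motion '[0,0.082,0.493,0,0,0,0,0,0.066,0.395,0,0,0,0,0,0,0,0,0,0,0,0,-0.33,-1.97,0,0,0,0,0,-0.33,-1.97,0,0,0,0]'

```text
clock: 4.18
tcp_pos: [483.6, -78.6, 100.3]
eef_rot: [0.0, 0.762, 0.648, 0.0]
force: [0.3, -0.1, 0.4]
finger_gap: 0.5
finger_force: 0.0
```

drive_tool --motion '[0,0,0,2.5,0,0,0,0,0,0,2.5,0,0,0,0,0,0,2.5,0,0,0,0,-1.3,0,0.5,0,0,6,0,-1.3,0,0,0,0,6]'

```text
clock: 4.6
tcp_pos: [459.7, -79.5, 183.5]
eef_rot: [0.003, 0.689, 0.725, 0.002]
force: [0.2, -0.2, -1.4]
finger_gap: 0.501
finger_force: 0.0
```

drive_tool --motion '[0,-1.3,0.5,0,0,0,7,0,-1.3,0.5,0,0,0,7,0,-1.3,0.5,0,0,0,7,0,-1.3,0.5,0,0,0,7,0,-1.3,0.5,0,0,0,7]'

```text
clock: 5.02
tcp_pos: [391.8, -53.7, 180.3]
eef_rot: [0.0, 0.439, 0.898, 0.0]
force: [-0.5, 0.5, 0.4]
finger_gap: 0.501
finger_force: 0.0
```

```bash
python3 -c "
from h import *
report('t2')
print(env.get_obs()['joint_pos'],env.get_obs()['tcp_pos'])
m=red(optics.capture('side'),(240,180,345,260))
c=max(cv2.findContours(m,0,1)[0],key=cv2.contourArea);print(cv2.boxPoints(cv2.minAreaRect(c)))"
```

```text
dish [-131.96247346    0.761782  ] 0.013939599539119829 [np.float64(104.58776945788676), np.float64(75.38496517475488)] tcp [-223.52953998  -77.63211734] 179.64429099535562
[-1.98531528e-01 -2.34759705e-01  2.24356283e+00  4.09156924e-04
  1.13582932e+00 -8.66249632e-01] [389.29508168 -52.79572245 179.644291  ]
[[288.00708 232.37723]
 [295.14233 209.5445 ]
 [328.85052 220.07831]
 [321.71527 242.91104]]
```

View pics/t2.png

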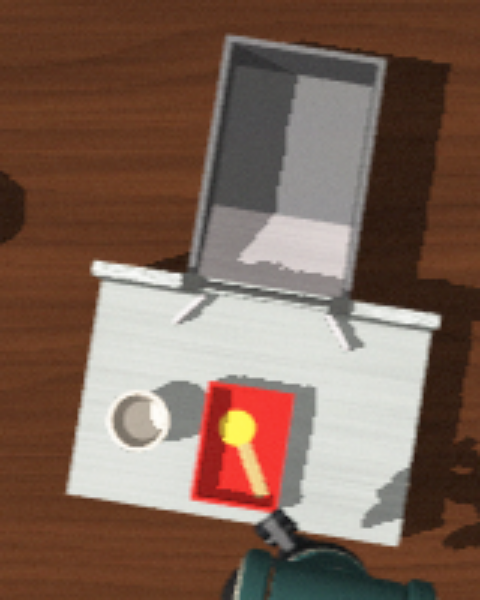

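The dish is in line: centre at hatch (-132, 1), angle 0.014, with the opening straight ahead. Next I'll go behind it.

drive_tool --motion '[0,0.26,1.56,0,0,0,7.1,0,0.26,1.56,0,0,0,7.1,0,0.26,1.56,0,0,0,7.1,0,0.26,1.56,0,0,0,7.1,0,0.26,1.56,0,0,0,7.1]'

```text
clock: 5.53
tcp_pos: [406.5, 24.7, 180.5]
eef_rot: [0.001, 0.146, 0.989, 0.0]
force: [0.7, -0.3, 0.9]
finger_gap: 0.501
finger_force: 0.0
```

drive_tool --motion '[0,0,0,0,0,0,7.1,0,0,0,-2.6,0,0,0,0,0,0,-2.7,0,0,0,0,0,0,-2.7,0,0,0,0,0,0,0,0,0,0]'

```text
clock: 5.95
tcp_pos: [401.9, 24.1, 95.7]
eef_rot: [-0.004, 0.087, 0.996, -0.0]
force: [-1.8, -0.4, 0.0]
finger_gap: 0.499
finger_force: 0.0
```

```bash
python3 -c "
from h import *
report()
o=env.get_obs();print(o['joint_pos'],o['eef_rot'])"
```

```text
dish [-132.34185587    1.00467304] 0.005436082491776295 [np.float64(104.83604425984363), np.float64(75.13297366667449)] tcp [-222.35778235    0.53143089] 97.84928199163207
[-1.89597610e-03 -1.00511632e-01  2.30123951e+00 -2.93548364e-05
  9.47441785e-01 -1.39902331e+00] [-3.27563593e-03  8.67163676e-02  9.96227613e-01 -2.90830433e-04]
```

drive_tool --motion '[0,1.184,-0.196,0.2,0,0,0,0,1.184,-0.196,0,0,0,0,0,1.184,-0.196,0,0,0,0,0,1.184,-0.196,0,0,0,0,0,1.184,-0.196,0,0,0,0]'

```text
clock: 6.42
tcp_pos: [467.5, 14.1, 103.6]
eef_rot: [0.001, 0.086, 0.996, 0.0]
force: [-1.5, -0.1, 0.3]
finger_gap: 0.496
finger_force: 0.3
```

drive_tool --motion '[0,1.184,-0.196,0,0,0,0,0,1.184,-0.196,0,0,0,0,0,0.79,-0.13,0,0,0,0,0,0.79,-0.13,0,0,0,0,0,0,0,0,0,0,0]'

```text
clock: 6.83
tcp_pos: [506.0, 7.6, 102.5]
eef_rot: [0.001, 0.086, 0.996, 0.0]
force: [-0.6, -0.2, 0.0]
finger_gap: 0.498
finger_force: 0.0
```

```bash
python3 -c "
from h import *
report()
im=optics.capture('side');cv2.imwrite('pics/s2.png',cv2.resize(im[150:300,180:400],None,fx=3,fy=3)[:,:,::-1])"
```

```text
dish [-42.52821     -0.37206057] 0.0030693485631596573 [np.float64(76.6068257965898), np.float64(74.07359910011883)] tcp [-119.37472535    1.02277171] 102.21097362371684
```

View pics/s2.png

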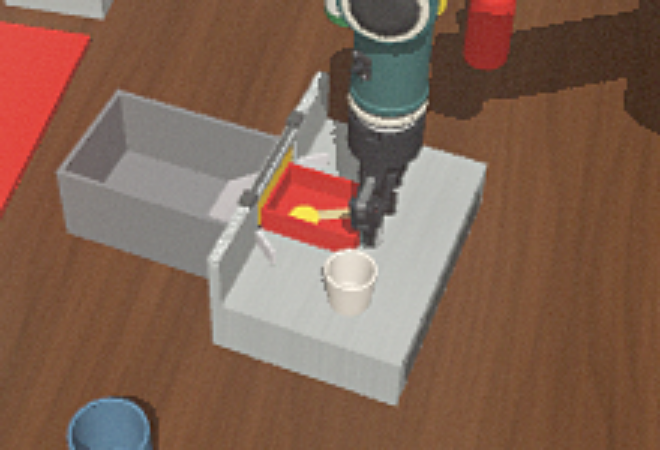

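The dish is centred and square, its front at the flap and the fingers behind it at about (365,215). The cup at (350,275) is untouched. I'll push it through.

drive_tool --motion '[0,0.79,-0.13,0,0,0,0,0,0.987,-0.163,0,0,0,0,0,0.987,-0.163,0,0,0,0,0,0.987,-0.163,0,0,0,0,0,0.987,-0.163,0,0,0,0]'

```text
clock: 7.35
tcp_pos: [552.9, -0.1, 102.4]
eef_rot: [0.0, 0.085, 0.996, -0.0]
force: [-0.5, 0.6, 0.1]
finger_gap: 0.495
finger_force: 0.4
```

drive_tool --motion '[0,0.987,-0.163,0,0,0,0,0,0.987,-0.163,0,0,0,0,0,0.987,-0.163,0,0,0,0,0,0.3,-0.05,0,0,0,0,0,0,0,0,0,0,0]'

```text
clock: 7.77
tcp_pos: [585.6, -5.5, 102.5]
eef_rot: [0.001, 0.086, 0.996, -0.0]
force: [-0.9, -0.9, -0.2]
finger_gap: 0.505
finger_force: 0.0
```

```bash
python3 -c "
from h import *
print(R.T@(env.get_obs()['tcp_pos'][:2]-O))
im=optics.capture('side');a=cv2.resize(im[150:300,220:370],None,fx=2.6,fy=2.6);im=optics.capture('top');b=cv2.resize(im[130:280,210:360],None,fx=2.6,fy=2.6)
cv2.imwrite('pics/c3.png',np.hstack([a,b])[:,:,::-1])"
```

```text
[-37.60189947   1.03764881]
```

View pics/c3.png

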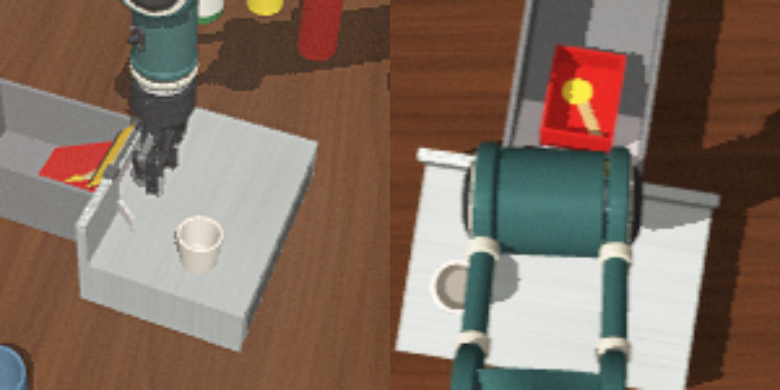

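The dish is through and sliding down the chute (right panel, (583,95)), with the flap still swinging over it. Now I'll draw back.

drive_tool --motion '[0,-2.5,0.41,0,0,0,0,0,-3,0.49,0,0,0,0,0,-3,0.49,0,0,0,0,0,-3,0.49,0,0,0,0,0,-3,0.49,0,0,0,0]'

```text
clock: 8.28
tcp_pos: [437.0, 18.6, 101.9]
eef_rot: [-0.0, 0.085, 0.996, 0.0]
force: [-0.5, -0.0, 0.5]
finger_gap: 0.5
finger_force: 0.0
```

drive_tool --motion '[0,-2,0.33,0,0,0,0,0,0,0,3,0,0,0,0,0,0,3,0,0,0,0,0,0,0,0,0,0,0,0,0,0,0,0,0]'

```text
clock: 8.7
tcp_pos: [420.4, 21.8, 164.5]
eef_rot: [0.003, 0.085, 0.996, 0.0]
force: [-0.6, 0.0, -0.4]
finger_gap: 0.498
finger_force: 0.0
```

drive_tool --motion '[0,0,0,0,0,0,0,0,0,0,0,0,0,0,0,0,0,0,0,0,0,0,0,0,0,0,0,0,0,0,0,0,0,0,0]'

```text
clock: 9.12
tcp_pos: [418.6, 21.7, 161.3]
eef_rot: [-0.001, 0.086, 0.996, -0.0]
force: [0.8, -0.1, 0.5]
finger_gap: 0.502
finger_force: 0.0
```

```bash
python3 -c "
from h import *
im=optics.capture('side');a=cv2.resize(im[150:300,220:370],None,fx=2.6,fy=2.6);im=optics.capture('top');b=cv2.resize(im[110:270,200:360],None,fx=390/160,fy=390/160)
cv2.imwrite('pics/c4.png',np.hstack([a,b])[:,:,::-1])
c,an,s,_=dish(box=(215,100,345,230),z=40);print(R.T@(c-O),an-th,s)"
```

```text
[154.977389    -0.37632867] -0.000931262924584203 [np.float64(109.98373886749376), np.float64(78.16624743024758)]
```

View pics/c4.png

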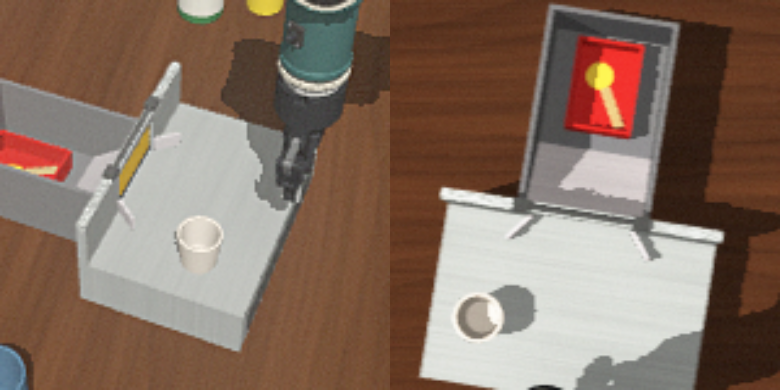

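The dish lies in the bin at about hatch x = 155 mm, the flap hangs shut, the cup is in place, and the arm touches nothing.

```bash
python3 -c "
from bench import env
print(env.finish_job())"
```

```text
the job is handed in; nothing more can be done
None
```

I pushed the red dish through the flap and it now lies in the return bin; the flap is shut, the cup is where it stood, nothing else was touched, and I handed the job in at about 9 s on the robot's clock.

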